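Open and empty the tumbling barrel

TASK

Empty the small green tumbling barrel. Pull the spring sleeve of its port coupler fully back towards the barrel until the yellow-knobbed plug pops up, and let the sleeve go fully home again; then take the plug out and put it in the blue tray. Then turn the barrel by its red crank handle until the open port points straight down and both steel balls have dropped into the catch pan; leave everything else on the table where it is.

Things in the scene. Friction and masses are not known exactly. Their poses are not given: they have to be found in the camera images.
- barrel (a joint): Turn of the barrel (120 mm across, 124 long, end discs 128 across) about its level axis, rad, 0 at the start, range -0.3 to 2.6. At 0 the port points to the cradle's +x, 28 degrees above level. Positive turns the port down on the +x side; it points straight down at 2.06. Stays where it is left: friction 0.6 N m.
- barrel_centre (a point): Centre of the barrel, on its axis. y along the barrel's axis (as the cradle's y), z along the port axis outwards; turns with the barrel.
- port_mouth (a point): Centre of the open end of the port's brass neck, on the port axis, 114 mm from the barrel's axis; z points out along the port axis. Bore 41 mm, neck 49 mm across.
- sleeve_grip (a point): Middle of the ribbed aluminium sleeve, on the port axis, 97 mm from the barrel's axis when home; moves with it; z out along the port axis. 56 mm across, from 17 mm inward to 15 mm outward of here, with a 63 mm collar 6 mm thick at the inner end. Pinch it along y (the barrel's axis), tool square to the port axis (28 degrees off vertical): the knob is in the way of an upright tool.
- plug_centre (a point): Half-way up the loose brass plug, 80 mm long, 0.16 kg; z along its axis towards the knob. Its flat 38 mm foot, on which it can stand, is 40 mm below. At the start it is locked in the port, this point 4 mm outside the port mouth (16 mm when popped up). Popped, it has 24 mm left in the bore and draws out along the port axis.
- plug_knob (a point): Middle of the plug's yellow knob, 34 mm across and 30 mm long, on the plug's axis 25 mm from the plug's centre. Between knob and port is a 49 mm brass shoulder, 23 to 28 mm inward of this point. z as the plug's.
- crank_grip (a point): Middle of the red crank handle, a round bar 24 mm across, 60 long, parallel to the barrel's axis, 80 mm from it, 135 mm to the cradle's -y side; turns with the barrel. It starts on the -x side, 41 mm above the axis, and passes over the top to the +x side. A grip from above, closing across it, slips round it as it goes.
- tray: Blue plastic tray fixed on the table, 130 x 130 mm, 28 mm high, walls and floor 4 mm, empty. Origin under its centre, on the table.
- ball_0_center (a point): Centre of a loose steel ball, 24 mm across, hidden in the barrel at the start.
- ball_1_center (a point): Centre of the other such ball, likewise in the barrel.
- spray_can: Bystander, loose: spray can, 52 mm across, 165 mm tall, standing beyond the crank. Origin at the centre of its underside.
- forged_arm: Bystander, loose: brown forged link arm, 34x121 mm, 38 mm high, lying beyond the crank, behind the spray can. Origin at the centre of its underside.
- tape_measure: Bystander, loose: orange and black tape measure, 70x82x39 mm, left of the cradle, in front. Origin at the centre of its underside.
- spindle_cap: Bystander, loose: brown stepped cap on a 64 mm round flange, 55 mm tall, beside the tray. Origin at the centre of its underside.
- plug: The plug itself; origin at the middle of its flat foot, axes as at its centre point.
- cradle: Blue steel cradle fixed to the table; carries the barrel between two uprights. Origin: on the table under the barrel's middle; x towards the plug side, y parallel to the barrel's axis (level, 205 mm up), z up. Base plate x -105..150, y -98..98, its top 48 mm up, on four feet. Uprights at y = -86..-74 and 74..86 mm, 46 mm wide in x, 232 mm high. The crank is on the -y side, beyond its upright.
- pan_floor (a point): Middle of the rubber floor of the steel catch pan on the cradle's base, under the barrel, 50 mm above the table; axes as the cradle's. Inside 221 mm (x) by 128 mm (y); walls to 84 mm above the table, the end wall at +x to 120 mm.
- sleeve (a joint): How far the sleeve is pulled back along the port axis towards the barrel, m: 0 home, 0.014 at its back stop. Spring 4 N at home, 8 N at the stop; returns when let go. From 0.011 on the locks free the plug and a damped spring ring lifts it 12 mm outwards within 0.3 s while the sleeve is held back; it rests there and the sleeve can go home under it.
Not all that is in view belongs to the job. What is shaped like the plug but pink is not meant.

How it is judged (in metres and radians):
On the way, in this order (a step that is already met when the one before it is completed fails the run):
1. the sleeve is pulled back and the plug has popped up in the port (value of joint sleeve above 0.0095 m and z of plug_centre in the frame of port_mouth above 0.011 m), for 0.05 s.
2. the sleeve is home again, with the plug still standing popped up in the port (value of joint sleeve below 0.002 m and z of plug_centre in the frame of port_mouth between 0.011 and 0.034 m), for 0.1 s.
3. the plug lies released in the blue tray, the barrel still not turned (x of plug_centre in the frame of tray between -0.065 and 0.065 m and y of plug_centre in the frame of tray between -0.065 and 0.065 m and z of plug_centre in the frame of tray below 0.06 m and contact force between the fingers and plug below 0.1 N and linear speed of plug below 0.03 m/s and value of joint barrel below 0.5 rad), for 0.1 s.
At the end, for the whole second after the job is handed in: The barrel is at rest with its port pointing straight down within 0.2 rad (11 degrees), the sleeve is home (within 2 mm), the plug lies or stands at rest in the blue tray, both balls lie in the catch pan, and no bystander has been shifted by more than 30 mm (value of joint barrel between 1.86 and 2.26 rad and velocity of joint barrel below 0.03 rad/s and value of joint sleeve below 0.002 m and x of plug_centre in the frame of tray between -0.065 and 0.065 m and y of plug_centre in the frame of tray between -0.065 and 0.065 m and z of plug_centre in the frame of tray below 0.06 m and linear speed of plug below 0.03 m/s and x of ball_0_center in the frame of cradle between -0.082 and 0.147 m and y of ball_0_center in the frame of cradle between -0.068 and 0.068 m and z of each of ball_0_center, ball_1_center in the frame of cradle below 0.09 m and x of ball_1_center in the frame of cradle between -0.082 and 0.147 m and y of ball_1_center in the frame of cradle between -0.068 and 0.068 m); the robot touches nothing.
It fails at once if a bystander (spray can, forged arm, tape measure or stepped cap) is shifted by more than 30 mm (distance of any of spray_can, forged_arm, tape_measure, spindle_cap from where it was at the start of the episode above 0.03 m).
It also fails if it takes over 61 s, if anything falls off the work surface, if the arm or the gripper's body presses on something with over 40 N, if the wrist force passes 120 N, or if a joint passes its speed limit or range.

ROBOT

A 6-joint arm with a two-finger parallel gripper is mounted at the origin on a cart in front of the work surface, level with it; the furniture and walls round the work are solid. World frame = base frame: x ahead of the robot, y to its left, z up, the work surface at z = 0. Lengths are in mm, angles in rad, forces in N, time in s.
With the tool pointing down it reaches from about 275 to 750 mm from the base axis. Payload 10.2 kg.
Tool frame: the origin (TCP) lies midway between the tips of the shut fingers; the grasp point (between the pads) lies 19 mm behind it; z points along the fingers, y is the line along which they close (so a half turn about z gives the same grasp; the last joint's range is limited). The gripper opens to 85 mm and grips with 20 to 120 N. Pads are 22 mm wide; open, the fingers measure 114 mm over their backs; the gripper's body (76 mm by 85 mm) begins 54 mm behind the grasp point. The pads swing forward as they close: fully open they stand 13 mm farther back than shut.
Start: joints at [1.072, 0.313, 1.498, -0, 1.331, -0.223], TCP at [142.979, 505.161, 231.294] pointing down, gripper open.
Joint ranges: [-2.94, 2.94], [-0.97, 2.17], [0.19, 2.56], [-1.23, 4.37], [0.02, 3.11], [-2.88, 2.88]. Speed limits (rad/s): [2.39, 2.39, 3.01, 3.14, 3.14, 3.14].

INTERFACE

Orientations are given as a unit quaternion [w, x, y, z].
In Python, from rig import sense, capture, finish_job, find_in, place_of gives the robot as it stands. The module is installed in compiled form; this text tells all that it offers.
- The arm moves only by the shell command python3 -m jog 'ROWS' [FORCE]. ROWS is JSON, a list of rows, each an object of numbers: "tx", "ty", "tz": the shift along the tool's x, y, z in mm; "ax", "ay", "az": the turn, a rotation vector about the tool's x, y, z in rad; "jaw": the closure, from -1 (fully open) to 1 (shut), so that 0 is half open. In form: [{"tx": .., "ty": .., "tz": .., "ax": .., "ay": .., "az": .., "jaw": ..}, ...]. A call has 1 to 5 rows; each row shifts and turns the commanded pose from where the row before left it, along the tool's axes as they then stand; what a row does not reach is not made up. A row lasts 1/8 s, in which the tool goes at most 62.5 mm and 10.7 degrees, less where a joint would pass 70% of its speed; a pose out of reach is approached as far as the arm can. A call with a gripper value outside its range is refused whole. The fingers move at their own pace and stop on an object; FORCE is the grip in N (left out, the last holds). Time passes only in rows, so rows that do not move let the fingers close. It gives the time, the measured TCP pose, the force, the opening and the grip force at its end, in the units of the state.
- sense(): the state, without advancing time (a new reading comes with each control period).
- capture(name): name is "scene" or "top"; returns a dict with "color" (384x512x3 uint8, red, green, blue), "depth" (384x512 float32, mm along the optical axis (not along the pixel's ray), 0 where there is no reading), "fx", "fy", "cx", "cy" (pixels), "camera_from_world" (4x4, takes a point from world to camera coordinates). Camera axes: x right, y up, looking along -z (the intrinsics and any distortion apply to the point x, -y, -z); pixel columns grow to the right and rows downward; lengths in mm; the calibration is good to about 2 mm. A picture is of the moment at which its call begins.
- finish_job(): hands the job in; it is judged then, once.
Trained networks look in the newest picture that a camera, given by its name, has taken for a name from the list of things; names that differ only in an ending like _2 or _b are one class to them, and where a whole thing is asked for, a point or a joint stands for the part that bears it (a point fixed in the world has none). Each returns a list of dicts, best first, with "conf" (0 to 1); they miss things now and then, are a little off and sometimes report something else, mostly with a low value. They report only what shows in the picture. A call takes as long as a camera call. They do not tell look-alikes from the thing itself.
- find_in(query, camera): "centre" ([column, row] in pixels, amid what is visible of it).
- place_of(query, camera): "centre" ([column, row] in pixels: a listed point, or the origin of a listed thing).
The state is a dict: "time_s": time; "joints": joint angles; "dq": joint speeds; "tau": joint torques, N m; "eef_pos": TCP position; "ee_rot": TCP orientation; "force": force on the tool from outside, world axes, zero at the start; "wrist_torque": the same for the moment, N m; "grip_width": opening from 0.0 (shut) to 1.0 (fully open); "grip_force": force on a finger pad.
Only numpy, scipy, OpenCV 4.12 (cv2) and the standard library are available. Lean on these libraries where they do the work, as an engineer would, in place of code of your own. Each camera call takes 0.05 s, during which the arm holds its last target. There are 200 camera calls.

## Working session

There is one attempt and no reset: what is moved stays moved. The work goes in short steps, Python scripts to look and compute and a shell command to move; the robot and the scene stay as the last step left them, time stands still between calls to the robot, and variables do not carry over. Pictures are saved under pics/ and viewed, at most 10 in all, crops included, and the job is handed in when it is done.

```bash
mkdir -p pics
cat > h.py <<'E'
import numpy as np, cv2
from rig import sense, capture, finish_job, find_in, place_of
from scipy.spatial.transform import Rotation as R
def pt(im,u,v,depth=None):
    u0,v0=int(round(u)),int(round(v))
    if depth is None:
        w=im['depth'][max(v0-2,0):v0+3,max(u0-2,0):u0+3]; w=w[w>0]; depth=np.median(w) if w.size else np.nan
    c=np.array([(u-im['cx'])/im['fx']*depth,-(v-im['cy'])/im['fy']*depth,-depth,1])
    return (np.linalg.inv(im['camera_from_world'])@c)[:3]
def px(im,p):
    c=im['camera_from_world']@np.append(p,1)
    return [im['fx']*c[0]/-c[2]+im['cx'],im['fy']*-c[1]/-c[2]+im['cy'],-c[2]]
def atz(im,u,v,z):
    a=pt(im,u,v,100.);b=pt(im,u,v,1000.);return a+(b-a)*(z-a[2])/(b[2]-a[2])
def rot():
    q=sense()['ee_rot'];return R.from_quat([q[1],q[2],q[3],q[0]])
def togo(p,Rt=None):
    """shift in tool axes now, turn rotvec in tool axes"""
    s=sense();r=rot();d=r.inv().apply(np.array(p)-np.array(s['eef_pos']))
    return d.round(1),((r.inv()*Rt).as_rotvec().round(3) if Rt is not None else None)
E
python3 - <<'E'
from h import *
np.set_printoptions(precision=1,suppress=True)
ims={}
for c in('scene','top'):
    im=capture(c);ims[c]=im
    cv2.imwrite(f'pics/{c}0.png',im['color'][:,:,::-1])
    print(c,im['fx'],np.linalg.inv(im['camera_from_world'])[:3].round(2).tolist())
    for q in['barrel_centre','port_mouth','sleeve_grip','plug_centre','plug_knob','crank_grip','tray','spray_can','forged_arm','tape_measure','spindle_cap','cradle','pan_floor']:
        print(q,[(np.round(d['centre']).tolist(),round(d['conf'],2),pt(im,*d['centre'])) for d in place_of(q,c)[:3]])
E
```

```text
scene 441.6216122599756 [[0.53, 0.46, -0.71, -218.5], [-0.85, 0.31, -0.43, -371.32], [0.02, 0.83, 0.55, 787.2]]
barrel_centre []
port_mouth [([308.0, 150.0], 0.55, array([649.9,  -0.1, 270.8]))]
sleeve_grip [([304.0, 157.0], 0.9, array([630.4,   0.9, 261.1])), ([361.0, 276.0], 0.25, array([ 564.8, -205.4,   34. ]))]
plug_centre [([276.0, 307.0], 0.75, array([373. , -82.9,  34.3])), ([310.0, 147.0], 0.44, array([658.1,  -1.8, 275. ]))]
plug_knob [([286.0, 314.0], 0.82, array([ 369.1, -110.6,   33. ])), ([318.0, 142.0], 0.56, array([692.8,  -5.8, 274.2]))]
crank_grip [([322.0, 207.0], 0.57, array([ 481.7, -117.4,  252.1]))]
tray [([175.0, 203.0], 0.57, array([578.8, 378.8,   1.7]))]
spray_can [([362.0, 277.0], 0.67, array([ 563.4, -208. ,   33.4])), ([342.0, 302.0], 0.64, array([ 466.5, -197.7,   31. ]))]
forged_arm [([360.0, 275.0], 0.64, array([ 565.4, -202.4,   35.5])), ([319.0, 204.0], 0.44, array([ 484.9, -108.4,  252.5]))]
tape_measure [([176.0, 252.0], 0.91, array([392.7, 216.3,  28.8]))]
spindle_cap [([144.0, 222.0], 0.64, array([447.5, 379.2,  17.5])), ([175.0, 203.0], 0.42, a
[... 708 characters left out ...]
.0, 259.0], 0.65, array([370. , -81.4,  46. ])), ([292.0, 143.0], 0.44, array([665.9,   8. , 280.8]))]
plug_knob [([298.0, 129.0], 0.88, array([697.9,  -4.2, 288.1])), ([317.0, 255.0], 0.59, array([ 379.7, -100.2,   34.8]))]
crank_grip [([339.0, 216.0], 0.69, array([ 493.8, -110.9,  258.5]))]
tray [([163.0, 186.0], 0.85, array([581.4, 379.4,   3.9]))]
spray_can [([341.0, 222.0], 0.54, array([ 481.4, -116.9,  253.3]))]
forged_arm [([350.0, 183.0], 0.88, array([ 604. , -201.4,   32.1]))]
tape_measure [([206.0, 237.0], 0.96, array([426.7, 236.6,  38.5]))]
spindle_cap [([160.0, 223.0], 0.63, array([464.5, 377.4,  28.8]))]
cradle [([278.0, 190.0], 0.91, array([552.3,  38.1, 260.1]))]
pan_floor []
```

View pics/scene0.png

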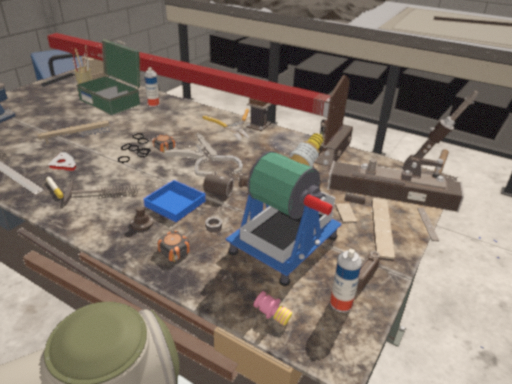

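View pics/top0.png

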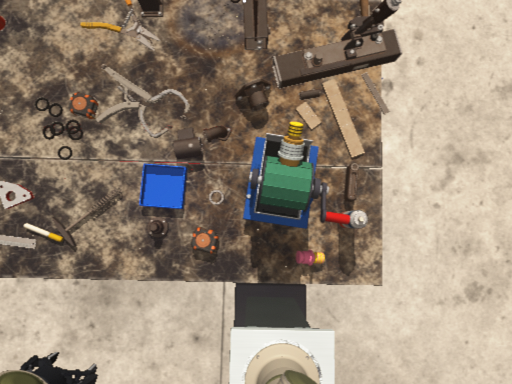

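Scene picture: the real plug (yellow knob on brass) sits in the port at scene (316,142) / top (295,130). The pink look-alike lies on the table at scene (272,307) / top (310,258). The yellow-capped pen at top (50,232) is the only other similar thing. I choose the plug in the port, as described. The crank is at scene (318,204) / top (345,218), with the spray can directly below and beyond it at scene (346,280). The tray is at scene (175,200) / top (163,186).

Next I fit the cradle pose from depth.

```bash
cat > fit.py <<'E'
from h import *
from scipy.optimize import least_squares
def cloud(im):
    d=im['depth'];v,u=np.mgrid[:d.shape[0],:d.shape[1]]
    c=np.stack([(u-im['cx'])/im['fx']*d,-(v-im['cy'])/im['fy']*d,-d,np.ones_like(d)],-1)
    P=(c@np.linalg.inv(im['camera_from_world']).T)[...,:3]
    return P,cv2.cvtColor(im['color'],cv2.COLOR_RGB2HSV),d>0
def ld(P,o,d): w=P-o;return np.linalg.norm(w-np.outer(w@d,d),axis=1)
if __name__=='__main__':
    for cams in(['scene'],['top'],['scene','top']):
        G,Y,C=[],[],[]
        for c in cams:
            im=capture(c);P,H,ok=cloud(im)
            box=ok&(np.abs(P[...,0]-600)<170)&(np.abs(P[...,1]+20)<180)&(P[...,2]>190)&(P[...,2]<330)
            h,s,v=H[...,0],H[...,1],H[...,2]
            k=np.ones((3,3),np.uint8)
            er=lambda m:cv2.erode(m.astype(np.uint8),k)>0
            G.append(P[er(box&(h>55)&(h<95)&(s>70))]);Y.append(P[box&(h>20)&(h<35)&(s>140)&(P[...,0]>660)]);C.append(P[er(box&((h<8)|(h>172))&(s>140))])
        G,Y,C=map(np.concatenate,(G,Y,C))
        def geo(p):
            ex=np.array([np.cos(p[2]),np.sin(p[2]),0]);ey=np.array([-ex[1],ex[0],0]);o=np.array([p[0],p[1],205.])
            pa=ex*np.cos(np.radians(28))+np.array([0,0,np.sin(np.radians(28))])
            return ex,ey,o,pa
        def res(p):
            ex,ey,o,pa=geo(p)
            return np.r_[(ld(G,o,ey)-60)/2,(ld(Y,o,pa)-17)*2,(ld(C,o-ex*68.7+[0,0,41.],ey)-12)*1.5]
        r=least_squares(res,[550,15,-.15],loss='soft_l1');ex,ey,o,pa=geo(r.x)
        print(cams,len(G),len(Y),len(C),r.x.round(3),'rms',[np.median(abs(x)).round(2) for x in(ld(G,o,ey)-60,ld(Y,o,pa)-17,ld(C,o-ex*68.7+[0,0,41.],ey)-12)],
          'knob axial',np.percentile((Y-o)@pa,[3,97]).round(1),'crank y',np.percentile((C-o)@ey,[2,98]).round(1),'green y',np.percentile((G-o)@ey,[1,99]).round(1))
    im=capture('top');P,H,ok=cloud(im)
    b=ok&(H[...,0]>100)&(H[...,0]<125)&(H[...,1]>150)&(abs(P[...,0]-580)<110)&(abs(P[...,1]-380)<110)&(P[...,2]<40)
    Q=P[b];r=cv2.minAreaRect(Q[:,:2].astype(np.float32));print('tray',r, np.percentile(Q[:,2],[5,95]))
    cv2.imwrite('pics/crop.png',cv2.resize(im['color'][105:245,225:385,::-1],None,fx=4,fy=4,interpolation=cv2.INTER_CUBIC))
E
python3 fit.py
```

```text
['scene'] 1593 120 196 [ 5.78382e+02  2.37770e+01 -1.23000e-01] rms [np.float64(1.18), np.float64(1.66), np.float64(1.12)] knob axial [126.8 152.1] crank y [-165.1 -112.1] green y [-51.5  49.6]
['top'] 1873 182 162 [ 5.76142e+02  1.57250e+01 -1.25000e-01] rms [np.float64(1.36), np.float64(0.98), np.float64(1.16)] knob axial [130.3 159.5] crank y [-157.7 -106.7] green y [-51.2  54.9]
['scene', 'top'] 3372 298 371 [ 5.77147e+02  1.71060e+01 -1.24000e-01] rms [np.float64(1.35), np.float64(1.9), np.float64(1.12)] knob axial [128.1 158.8] crank y [-158.8 -105.6] green y [-51.7  54.9]
tray ((579.62939453125, 380.6553955078125), (141.73585510253906, 129.8556365966797), 87.12726593017578) [ 0.86854827 28.43175384]
```

View pics/crop.png

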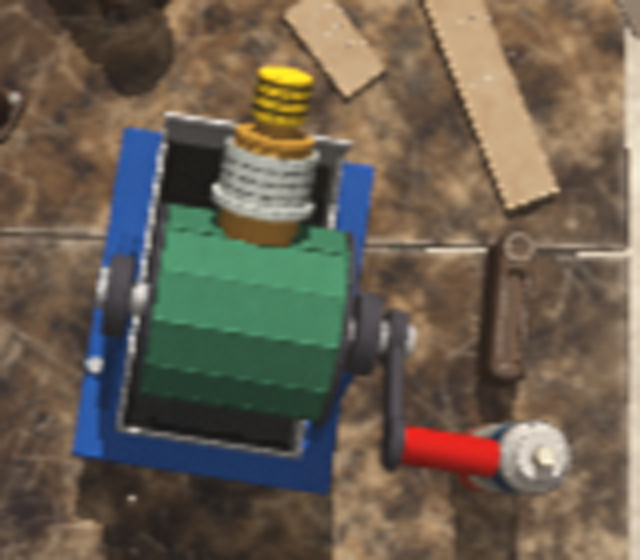

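The crop confirms the choice: yellow knob at crop (285,100), brass shoulder, ribbed sleeve (265,175), crank (450,455) with the spray can close to its end. Cradle pose is about (577, 19.5), yaw -0.124. Next I plan the pre-grasp.

```bash
cat > plan.py <<'E'
from h import *
yaw=-.124;O=np.array([577,19.5,205.])
ex=np.array([np.cos(yaw),np.sin(yaw),0]);ey=np.array([-ex[1],ex[0],0]);ez=np.array([0,0,1.])
a=np.radians(28);pa=ex*np.cos(a)+ez*np.sin(a);tz=ex*np.sin(a)-ez*np.cos(a)
RS={s:R.from_matrix(np.c_[s*-pa,s*ey,tz]) for s in(1,-1)}  # s=1: tool x = -pa
def rows(p,Rt,step=58,ang=.175):
    s=sense();r=rot();p0=np.array(s['eef_pos']);d=np.array(p)-p0
    w=(r.inv()*Rt).as_rotvec();n=max(int(np.ceil(np.linalg.norm(d)/step)),int(np.ceil(np.linalg.norm(w)/ang)),1)
    print('total',d.round(0),w.round(3),'n',n)
    for i in range(n):
        ri=r*R.from_rotvec(w*i/n);t=ri.inv().apply(d/n)
        print({k:v for k,v in zip(['tx','ty','tz','ax','ay','az'],list(t.round(1))+list((w/n).round(3)))})
E
python3 - <<'E'
from plan import *
s=sense();print(rot().as_matrix().round(2),s['eef_pos'],s['force'])
for k in(1,-1):print(k,(rot().inv()*RS[k]).as_rotvec())
k=min((1,-1),key=lambda k:np.linalg.norm((rot().inv()*RS[k]).as_rotvec()));print(k)
pre=O+99*pa+(24-110)*tz
print(pre);rows(pre,RS[k])
E
```

```text
[[-0.96  0.27 -0.  ]
 [ 0.27  0.96 -0.  ]
 [-0.   -0.   -1.  ]] [142.98104208 505.15117752 231.26663004] [-0.30123115 -0.04422394 -0.29867901]
1 [-0.03715707 -0.4877412  -0.14873024]
-1 [-0.72426726  0.05517608  2.90490767]
1
[623.67609798  13.68231567 327.4111777 ]
total [ 481. -491.   96.] [-0.037 -0.488 -0.149] n 12
{'tx': np.float64(-49.7), 'ty': np.float64(-28.5), 'tz': np.float64(-8.0), 'ax': np.float64(-0.003), 'ay': np.float64(-0.041), 'az': np.float64(-0.012)}
{'tx': np.float64(-49.6), 'ty': np.float64(-29.1), 'tz': np.float64(-6.1), 'ax': np.float64(-0.003), 'ay': np.float64(-0.041), 'az': np.float64(-0.012)}
{'tx': np.float64(-49.5), 'ty': np.float64(-29.7), 'tz': np.float64(-4.2), 'ax': np.float64(-0.003), 'ay': np.float64(-0.041), 'az': np.float64(-0.012)}
{'tx': np.float64(-49.2), 'ty': np.float64(-30.3), 'tz': np.float64(-2.2), 'ax': np.float64(-0.003), 'ay': np.float64(-0.041), 'az': np.float64(-0.012)}
{'tx': np.float64(-48.9), 'ty': np.float64(-30.9), 'tz': np.float64(-0.3), 'ax': np.float64(-0.003), 'ay': np.float64(-0.041), 'az': np.float64(-0.012)}
{'tx': np.floa
[... 351 characters left out ...]
loat64(5.2), 'ax': np.float64(-0.003), 'ay': np.float64(-0.041), 'az': np.float64(-0.012)}
{'tx': np.float64(-46.8), 'ty': np.float64(-33.3), 'tz': np.float64(7.1), 'ax': np.float64(-0.003), 'ay': np.float64(-0.041), 'az': np.float64(-0.012)}
{'tx': np.float64(-46.0), 'ty': np.float64(-33.9), 'tz': np.float64(8.8), 'ax': np.float64(-0.003), 'ay': np.float64(-0.041), 'az': np.float64(-0.012)}
{'tx': np.float64(-45.2), 'ty': np.float64(-34.5), 'tz': np.float64(10.6), 'ax': np.float64(-0.003), 'ay': np.float64(-0.041), 'az': np.float64(-0.012)}
{'tx': np.float64(-44.3), 'ty': np.float64(-35.1), 'tz': np.float64(12.3), 'ax': np.float64(-0.003), 'ay': np.float64(-0.041), 'az': np.float64(-0.012)}
```

```bash
python3 -m jog '[{"tz":-55},{"tx":-50,"ty":-28,"tz":-20,"ay":-0.04,"az":-0.012},{"tx":-50,"ty":-29,"tz":-6,"ay":-0.04,"az":-0.012},{"tx":-50,"ty":-30,"tz":-4,"ay":-0.04,"az":-0.012},{"tx":-50,"ty":-30,"tz":-2,"ay":-0.04,"az":-0.012}]' && python3 -m jog '[{"tx":-49,"ty":-31,"ay":-0.04,"az":-0.012},{"tx":-49,"ty":-32,"tz":2,"ay":-0.04,"az":-0.012},{"tx":-48,"ty":-32,"tz":3,"ay":-0.04,"az":-0.012},{"tx":-47,"ty":-33,"tz":5,"ay":-0.04,"az":-0.012}]'
python3 - <<'E'
from plan import *
rows(O+99*pa+(24-110)*tz,RS[1])
E
```

```text
total [ 481. -491.   96.] [-0.037 -0.488 -0.149] n 12
{'tx': np.float64(-49.7), 'ty': np.float64(-28.5), 'tz': np.float64(-8.0), 'ax': np.float64(-0.003), 'ay': np.float64(-0.041), 'az': np.float64(-0.012)}
{'tx': np.float64(-49.6), 'ty': np.float64(-29.1), 'tz': np.float64(-6.1), 'ax': np.float64(-0.003), 'ay': np.float64(-0.041), 'az': np.float64(-0.012)}
{'tx': np.float64(-49.5), 'ty': np.float64(-29.7), 'tz': np.float64(-4.2), 'ax': np.float64(-0.003), 'ay': np.float64(-0.041), 'az': np.float64(-0.012)}
{'tx': np.float64(-49.2), 'ty': np.float64(-30.3), 'tz': np.float64(-2.2), 'ax': np.float64(-0.003), 'ay': np.float64(-0.041), 'az': np.float64(-0.012)}
{'tx': np.float64(-48.9), 'ty': np.float64(-30.9), 'tz': np.float64(-0.3), 'ax': np.float64(-0.003), 'ay': np.float64(-0.041), 'az': np.float64(-0.012)}
{'tx': np.float64(-48.5), 'ty': np.float64(-31.5), 'tz': np.float64(1.5), 'ax': np.float64(-0.003), 'ay': np.float64(-0.041), 'az': np.float64(-0.012)}
{'tx': np.float64(-48.0), 'ty': np.float64(-32.1), 'tz': np.float64(3.4), 'ax': np.float64(-0.003), 'ay': np.float64(-0.041), 'az': np.float64(-0.012)}
{'tx': np.float64(-47.4), 'ty': np.float64(-32.7), 'tz': np.float64(5.2), 'ax': np.float64(-0.003), 'ay': np.float64(-0.041), 'az': np.float64(-0.012)}
{'tx': np.float64(-46.8), 'ty': np.float64(-33.3), 'tz': np.float64(7.1), 'ax': np.float64(-0.003), 'ay': np.float64(-0.041), 'az': np.float64(-0.012)}
{'tx': np.float64(-46.0), 'ty': np.float64(-33.9), 'tz': np.float64(8.8), 'ax': np.float64(-0.003), 'ay': np.float64(-0.041), 'az': np.float64(-0.012)}
{'tx': np.float64(-45.2), 'ty': np.float64(-34.5), 'tz': np.float64(10.6), 'ax': np.float64(-0.003), 'ay': np.float64(-0.041), 'az': np.float64(-0.012)}
{'tx': np.float64(-44.3), 'ty': np.float64(-35.1), 'tz': np.float64(12.3), 'ax': np.float64(-0.003), 'ay': np.float64(-0.041), 'az': np.float64(-0.012)}schema error: expected keys tx, ty, tz, ax, ay, az, jaw
```

```bash
python3 -m jog '[{"tx":0,"ty":0,"tz":-55,"ax":0,"ay":0,"az":0,"jaw":-1},{"tx":-50,"ty":-28,"tz":-20,"ax":0,"ay":-0.04,"az":-0.012,"jaw":-1},{"tx":-50,"ty":-29,"tz":-6,"ax":0,"ay":-0.04,"az":-0.012,"jaw":-1},{"tx":-50,"ty":-30,"tz":-4,"ax":0,"ay":-0.04,"az":-0.012,"jaw":-1},{"tx":-50,"ty":-30,"tz":-2,"ax":0,"ay":-0.04,"az":-0.012,"jaw":-1}]' && python3 -m jog '[{"tx":-49,"ty":-31,"tz":0,"ax":0,"ay":-0.04,"az":-0.012,"jaw":-1},{"tx":-49,"ty":-32,"tz":2,"ax":0,"ay":-0.04,"az":-0.012,"jaw":-1},{"tx":-48,"ty":-32,"tz":3,"ax":0,"ay":-0.04,"az":-0.012,"jaw":-1},{"tx":-47,"ty":-33,"tz":5,"ax":0,"ay":-0.04,"az":-0.012,"jaw":-1}]'
python3 - <<'E'
from plan import *
rows(O+99*pa+(24-110)*tz,RS[1])
E
```

```text
time_s: 2.28
eef_pos: [306.3, 340.0, 330.8]
ee_rot: [0.08, 0.113, 0.99, -0.011]
force: [0.7, 0.3, 0.0]
grip_width: 0.997
grip_force: 0.0
time_s: 2.78
eef_pos: [466.1, 175.1, 364.0]
ee_rot: [0.159, 0.088, 0.983, -0.022]
force: [0.9, 0.4, 0.0]
grip_width: 0.999
grip_force: 0.0
total [ 158. -161.  -37.] [-0.037 -0.168 -0.047] n 4
{'tx': np.float64(-40.6), 'ty': np.float64(-32.4), 'tz': np.float64(23.7), 'ax': np.float64(-0.009), 'ay': np.float64(-0.042), 'az': np.float64(-0.012)}
{'tx': np.float64(-39.2), 'ty': np.float64(-33.1), 'tz': np.float64(25.1), 'ax': np.float64(-0.009), 'ay': np.float64(-0.042), 'az': np.float64(-0.012)}
{'tx': np.float64(-37.7), 'ty': np.float64(-33.8), 'tz': np.float64(26.4), 'ax': np.float64(-0.009), 'ay': np.float64(-0.042), 'az': np.float64(-0.012)}
{'tx': np.float64(-36.2), 'ty': np.float64(-34.5), 'tz': np.float64(27.6), 'ax': np.float64(-0.009), 'ay': np.float64(-0.042), 'az': np.float64(-0.012)}
```

```bash
python3 -m jog '[{"tx":-40.6,"ty":-32.4,"tz":23.7,"ax":-0.009,"ay":-0.042,"az":-0.012,"jaw":-1},{"tx":-39.2,"ty":-33.1,"tz":25.1,"ax":-0.009,"ay":-0.042,"az":-0.012,"jaw":-1},{"tx":-37.7,"ty":-33.8,"tz":26.4,"ax":-0.009,"ay":-0.042,"az":-0.012,"jaw":-1},{"tx":-36.2,"ty":-34.5,"tz":27.6,"ax":-0.009,"ay":-0.042,"az":-0.012,"jaw":-1},{"tx":0,"ty":0,"tz":0,"ax":0,"ay":0,"az":0,"jaw":-1}]'
python3 - <<'E'
from plan import *
rows(O+99*pa+(24-50)*tz,RS[1])
for c in('scene','top'):
    im=capture(c);u,v,_=px(im,O+115*pa);u,v=int(u),int(v)
    cr=im['color'][v-50:v+50,u-65:u+65,::-1].copy()
    for t in (O+97*pa,O+143*pa,O+114*pa):
        x,y,_=px(im,t);cv2.circle(cr,(int(round(x))-u+65,int(round(y))-v+50),1,(255,0,255),-1)
    cv2.imwrite(f'pics/pre_{c}.png',cv2.resize(cr,None,fx=3,fy=3,interpolation=cv2.INTER_CUBIC))
a=cv2.imread('pics/pre_scene.png');b=cv2.imread('pics/pre_top.png');cv2.imwrite('pics/pre.png',np.hstack([a,b]))
E
```

```text
time_s: 3.4
eef_pos: [623.4, 12.5, 324.4]
ee_rot: [0.239, 0.061, 0.969, -0.016]
force: [-0.6, 1.6, -0.8]
grip_width: 1.0
grip_force: 0.0
total [ 28.  -2. -50.] [-0.002 -0.005 -0.002] n 1
{'tx': np.float64(-1.8), 'ty': np.float64(1.3), 'tz': np.float64(57.4), 'ax': np.float64(-0.002), 'ay': np.float64(-0.005), 'az': np.float64(-0.002)}
```

View pics/pre.png

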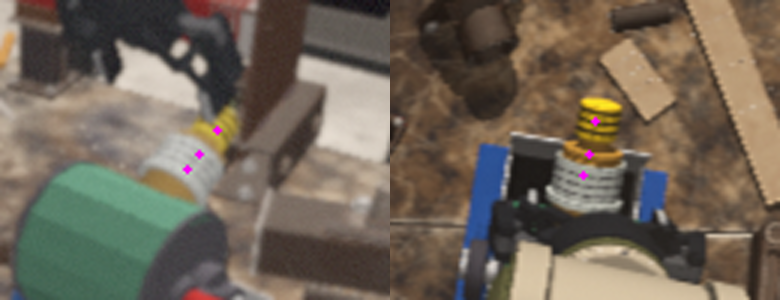

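The overlay marks lie on the sleeve, mouth and knob in both views: scene (187,169), (199,154), (217,130); top (584,175), (589,154), (596,121), all within about 2 mm. I go down.

```bash
python3 -m jog '[{"tx":-2,"ty":1,"tz":57,"ax":-0.002,"ay":-0.005,"az":-0.002,"jaw":-1},{"tx":0,"ty":0,"tz":25,"ax":0,"ay":0,"az":0,"jaw":-1},{"tx":0,"ty":0,"tz":25,"ax":0,"ay":0,"az":0,"jaw":-1},{"tx":0,"ty":0,"tz":0,"ax":0,"ay":0,"az":0,"jaw":-1}]'
python3 - <<'E'
from plan import *
rows(O+99*pa+24*tz,RS[1])
E
```

```text
time_s: 4.0
eef_pos: [673.8, 11.2, 232.0]
ee_rot: [0.242, 0.058, 0.968, -0.014]
force: [-0.4, -0.2, -0.7]
grip_width: 0.998
grip_force: 0.0
total [ 1. -4. -2.] [0.002 0.001 0.004] n 1
{'tx': np.float64(-0.6), 'ty': np.float64(-3.7), 'tz': np.float64(2.3), 'ax': np.float64(0.002), 'ay': np.float64(0.001), 'az': np.float64(0.004)}
```

```bash
python3 -m jog '[{"tx":-0.5,"ty":-3.7,"tz":2,"ax":0,"ay":0,"az":0,"jaw":-0.6},{"tx":0,"ty":0,"tz":0,"ax":0,"ay":0,"az":0,"jaw":-0.28},{"tx":0,"ty":0,"tz":0,"ax":0,"ay":0,"az":0,"jaw":-0.28},{"tx":0,"ty":0,"tz":0,"ax":0,"ay":0,"az":0,"jaw":-0.28}]' 20
```

```text
time_s: 4.5
eef_pos: [675.5, 8.0, 233.3]
ee_rot: [0.244, 0.058, 0.968, -0.013]
force: [1.4, 9.8, 1.9]
grip_width: 0.648
grip_force: 21.5
```

```bash
python3 -m jog '[{"tx":0,"ty":1,"tz":0,"ax":0,"ay":0,"az":0,"jaw":-0.28},{"tx":0,"ty":0,"tz":0,"ax":0,"ay":0,"az":0,"jaw":-0.2}]' 30;  python3 -m jog '[{"tx":0,"ty":0,"tz":0,"ax":0,"ay":0,"az":0,"jaw":0.2},{"tx":0,"ty":0,"tz":0,"ax":0,"ay":0,"az":0,"jaw":0.2}]' 60
python3 - <<'E'
from plan import *
s=sense();p=np.array(s['eef_pos'])-O;print(p@pa,p@ey,p@tz, RS[1].inv().apply(s['force']))
E
```

```text
time_s: 4.75
eef_pos: [675.6, 8.1, 233.1]
ee_rot: [0.244, 0.058, 0.968, -0.014]
force: [-0.2, 6.6, 3.0]
grip_width: 0.646
grip_force: 31.0
time_s: 5.0
eef_pos: [675.6, 8.1, 233.1]
ee_rot: [0.244, 0.058, 0.968, -0.014]
force: [-0.3, 6.1, 4.3]
grip_width: 0.639
grip_force: 62.2
100.79465998361144 0.8445770557656335 21.782284473109808 [-1.08482945  6.02953314 -4.31916028]
```

```bash
python3 -m jog '[{"tx":4,"ty":0.3,"tz":0,"ax":0,"ay":0,"az":0,"jaw":0.2},{"tx":4,"ty":0.3,"tz":0,"ax":0,"ay":0,"az":0,"jaw":0.2},{"tx":4,"ty":0,"tz":0,"ax":0,"ay":0,"az":0,"jaw":0.2}]' 60
python3 - <<'E'
from plan import *
s=sense();p=np.array(s['eef_pos'])-O;print(p@pa,p@ey,p@tz, RS[1].inv().apply(s['force']))
E
```

```text
time_s: 5.38
eef_pos: [666.2, 9.3, 228.3]
ee_rot: [0.246, 0.058, 0.967, -0.014]
force: [6.1, 4.8, 4.1]
grip_width: 0.638
grip_force: 63.2
90.24485200029095 0.9171349323758625 21.598480737542417 [-6.72510955  5.51309296 -1.04391748]
```

Moved 10.5 mm, with 6.7 N of spring force. I continue to the stop, hold, and look.

```bash
python3 -m jog '[{"tx":3,"ty":0,"tz":0,"ax":0,"ay":0,"az":0,"jaw":0.2},{"tx":1.5,"ty":0,"tz":0,"ax":0,"ay":0,"az":0,"jaw":0.2},{"tx":0,"ty":0,"tz":0,"ax":0,"ay":0,"az":0,"jaw":0.2},{"tx":0,"ty":0,"tz":0,"ax":0,"ay":0,"az":0,"jaw":0.2},{"tx":0,"ty":0,"tz":0,"ax":0,"ay":0,"az":0,"jaw":0.2}]' 60
cat > st.py <<'E'
from plan import *
s=sense();p=np.array(s['eef_pos'])-O;print(p@pa,p@ey,p@tz, RS[1].inv().apply(s['force']))
E
cat > kn.py <<'E'
from plan import *
from fit import cloud
for c in('scene','top'):
    im=capture(c);P,H,ok=cloud(im);h,s_=H[...,0],H[...,1]
    Y=P[ok&(h>20)&(h<35)&(s_>140)&(abs(P[...,0]-720)<70)&(abs(P[...,1])<60)&(P[...,2]>220)]
    w=Y-O;print(c,len(Y),'axial',np.percentile(w@pa,[3,97]).round(1),'y',np.median(w@ey).round(1))
E
python3 st.py;python3 kn.py
```

```text
time_s: 6.0
eef_pos: [663.2, 9.7, 226.8]
ee_rot: [0.247, 0.058, 0.967, -0.015]
force: [12.4, 4.3, 3.3]
grip_width: 0.636
grip_force: 64.2
86.87998911873262 0.8950586825699448 21.451783697082558 [-11.99852801   5.83645994   2.60712989]
scene 90 axial [145.  170.3] y -5.6
top 164 axial [145.6 173.5] y -1.8
```

The plug has popped: its knob is about 15 mm further out, and the sleeve is at its stop. Now I let the sleeve go home.

```bash
python3 -m jog '[{"tx":-4.5,"ty":0,"tz":0,"ax":0,"ay":0,"az":0,"jaw":0.2},{"tx":-4,"ty":0,"tz":0,"ax":0,"ay":0,"az":0,"jaw":0.2},{"tx":-4,"ty":0,"tz":0,"ax":0,"ay":0,"az":0,"jaw":0.2},{"tx":-3,"ty":0,"tz":0,"ax":0,"ay":0,"az":0,"jaw":0.2},{"tx":0,"ty":0,"tz":0,"ax":0,"ay":0,"az":0,"jaw":0.2}]' 60; python3 st.py;  python3 -m jog '[{"tx":0,"ty":0,"tz":0,"ax":0,"ay":0,"az":0,"jaw":-0.6},{"tx":0,"ty":0,"tz":0,"ax":0,"ay":0,"az":0,"jaw":-1},{"tx":0,"ty":0,"tz":0,"ax":0,"ay":0,"az":0,"jaw":-1},{"tx":0,"ty":0,"tz":0,"ax":0,"ay":0,"az":0,"jaw":-1}]' 30; python3 st.py; python3 kn.py; python3 -c "
from plan import *
rows(O+156*pa+22*tz,RS[1])"
```

```text
time_s: 6.72
eef_pos: [675.3, 8.1, 232.8]
ee_rot: [0.245, 0.058, 0.968, -0.014]
force: [1.3, 4.8, 6.2]
grip_width: 0.637
grip_force: 64.9
100.43137018587005 0.8786720071099615 21.86915317586192 [-3.46986788  4.9534057  -5.13835715]
time_s: 7.22
eef_pos: [674.5, 7.6, 230.9]
ee_rot: [0.243, 0.058, 0.968, -0.015]
force: [0.2, 0.5, -0.7]
grip_width: 1.004
grip_force: 0.0
98.90574668129281 0.2805311042072759 23.229377383576804 [0.17137794 0.49925054 0.67000395]
scene 18 axial [160.  172.2] y -0.4
top 164 axial [145.8 173.6] y -1.7
total [49. -7. 28.] [0.001 0.003 0.003] n 1
{'tx': np.float64(-57.1), 'ty': np.float64(-0.6), 'tz': np.float64(-1.0), 'ax': np.float64(0.001), 'ay': np.float64(0.003), 'az': np.float64(0.003)}
```

```bash
python3 -m jog '[{"tx":-29,"ty":0.5,"tz":-1,"ax":0,"ay":0,"az":0,"jaw":-1},{"tx":-29,"ty":0.5,"tz":0,"ax":0,"ay":0.003,"az":0,"jaw":-0.7},{"tx":0,"ty":0,"tz":0,"ax":0,"ay":0,"az":0,"jaw":-0.3}]'; python3 st.py
```

```text
time_s: 7.7
eef_pos: [726.0, 2.4, 259.8]
ee_rot: [0.242, 0.058, 0.968, -0.015]
force: [0.0, 0.6, 0.3]
grip_width: 0.662
grip_force: 0.0
158.13486337879928 1.4568110208960132 21.98984459156536 [-0.11246123  0.57812121 -0.29580154]
```

```bash
python3 -m jog '[{"tx":1,"ty":0,"tz":0,"ax":0,"ay":0,"az":0,"jaw":0.1},{"tx":0,"ty":0,"tz":0,"ax":0,"ay":0,"az":0,"jaw":0.3},{"tx":0,"ty":0,"tz":0,"ax":0,"ay":0,"az":0,"jaw":0.3},{"tx":0,"ty":0,"tz":0,"ax":0,"ay":0,"az":0,"jaw":0.3}]' 30; python3 st.py
```

```text
time_s: 8.2
eef_pos: [723.6, 3.0, 258.4]
ee_rot: [0.241, 0.058, 0.969, -0.015]
force: [-2.7, -0.1, -1.3]
grip_width: 0.381
grip_force: 30.4
155.26434657370265 1.770496935481919 22.11991356418799 [ 2.99998973 -0.45206115 -0.0845479 ]
```

```bash
python3 -m jog '[{"tx":-6,"ty":0,"tz":0,"ax":0,"ay":0,"az":0,"jaw":0.5},{"tx":-8,"ty":0,"tz":0,"ax":0,"ay":0,"az":0,"jaw":0.5},{"tx":-8,"ty":0,"tz":0,"ax":0,"ay":0,"az":0,"jaw":0.5}]' 50; python3 st.py; python3 -m jog '[{"tx":-8,"ty":0,"tz":0,"ax":0,"ay":0,"az":0,"jaw":0.5},{"tx":-10,"ty":0,"tz":0,"ax":0,"ay":0,"az":0,"jaw":0.5},{"tx":0,"ty":0,"tz":0,"ax":0,"ay":0,"az":0,"jaw":0.5}]' 50; python3 st.py
```

```text
time_s: 8.57
eef_pos: [744.2, 0.3, 269.6]
ee_rot: [0.242, 0.058, 0.968, -0.015]
force: [0.3, -0.6, -1.3]
grip_width: 0.377
grip_force: 51.8
178.89554491794928 1.6235996669988726 21.92239101388371 [ 0.27181352 -0.54922717  1.37906981]
time_s: 8.95
eef_pos: [759.8, -1.6, 277.9]
ee_rot: [0.242, 0.058, 0.968, -0.015]
force: [-0.1, -0.6, -1.5]
grip_width: 0.378
grip_force: 51.8
196.6707661464808 1.6677797902837754 21.999979050784468 [ 0.71547921 -0.59014369  1.33003085]
```

Plug is free (1.5 N, its weight). Now I carry it to the tray.

Run:
```python
from plan import *
RV=R.from_matrix(np.c_[-ex,ey,-ez])
print('lift',rot().inv().apply([-20,0,45]))
rows(np.array([604.4,377.6,130]),RV,52)
```

```text
lift [ -3.65294255  -2.41536178 -49.04917979]
total [-155.  379. -148.] [0.001 0.49  0.003] n 9
{'tx': np.float64(27.3), 'ty': np.float64(39.8), 'tz': np.float64(4.0), 'ax': np.float64(0.0), 'ay': np.float64(0.054), 'az': np.float64(0.0)}
{'tx': np.float64(27.1), 'ty': np.float64(39.7), 'tz': np.float64(5.5), 'ax': np.float64(0.0), 'ay': np.float64(0.054), 'az': np.float64(0.0)}
{'tx': np.float64(26.8), 'ty': np.float64(39.7), 'tz': np.float64(7.0), 'ax': np.float64(0.0), 'ay': np.float64(0.054), 'az': np.float64(0.0)}
{'tx': np.float64(26.3), 'ty': np.float64(39.7), 'tz': np.float64(8.4), 'ax': np.float64(0.0), 'ay': np.float64(0.054), 'az': np.float64(0.0)}
{'tx': np.float64(25.9), 'ty': np.float64(39.7), 'tz': np.float64(9.8), 'ax': np.float64(0.0), 'ay': np.float64(0.054), 'az': np.float64(0.0)}
{'tx': np.float64(25.3), 'ty': np.float64(39.7), 'tz': np.float64(11.2), 'ax': np.float64(0.0), 'ay': np.float64(0.054), 'az': np.float64(0.0)}
{'tx': np.float64(24.7), 'ty': np.float64(39.7), 'tz': np.float64(12.6), 'ax': np.float64(0.0), 'ay': np.float64(0.054), 'az': np.float64(0.0)}
{'tx': np.float64(24.0), 'ty': np.float64(39.7), 'tz': np.float64(13.9), 'ax': np.float64(0.0), 'ay': np.float64(0.054), 'az': np.float64(0.0)}
{'tx': np.float64(23.2), 'ty': np.float64(39.7), 'tz': np.float64(15.2), 'ax': np.float64(0.0), 'ay': np.float64(0.054), 'az': np.float64(0.0)}
```

```bash
python3 -m jog '[{"tx":0,"ty":0,"tz":-40,"ax":0,"ay":0,"az":0,"jaw":0.5},{"tx":10,"ty":40,"tz":0,"ax":0,"ay":0.05,"az":0,"jaw":0.5},{"tx":20,"ty":40,"tz":2,"ax":0,"ay":0.054,"az":0,"jaw":0.5},{"tx":26,"ty":40,"tz":6,"ax":0,"ay":0.054,"az":0,"jaw":0.5},{"tx":26,"ty":40,"tz":8,"ax":0,"ay":0.054,"az":0,"jaw":0.5}]' 50
python3 - <<'E'
from plan import *
RV=R.from_matrix(np.c_[-ex,ey,-ez])
rows(np.array([604.4,377.6,130]),RV,52)
E
```

```text
time_s: 9.57
eef_pos: [689.6, 169.4, 266.2]
ee_rot: [0.137, 0.06, 0.989, -0.008]
force: [-0.3, 0.0, -1.8]
grip_width: 0.377
grip_force: 51.9
total [ -85.  208. -136.] [0.    0.276 0.003] n 6
{'tx': np.float64(23.8), 'ty': np.float64(32.7), 'tz': np.float64(16.9), 'ax': np.float64(0.0), 'ay': np.float64(0.046), 'az': np.float64(0.001)}
{'tx': np.float64(23.0), 'ty': np.float64(32.7), 'tz': np.float64(17.9), 'ax': np.float64(0.0), 'ay': np.float64(0.046), 'az': np.float64(0.001)}
{'tx': np.float64(22.2), 'ty': np.float64(32.7), 'tz': np.float64(19.0), 'ax': np.float64(0.0), 'ay': np.float64(0.046), 'az': np.float64(0.001)}
{'tx': np.float64(21.3), 'ty': np.float64(32.7), 'tz': np.float64(20.0), 'ax': np.float64(0.0), 'ay': np.float64(0.046), 'az': np.float64(0.001)}
{'tx': np.float64(20.4), 'ty': np.float64(32.7), 'tz': np.float64(20.9), 'ax': np.float64(0.0), 'ay': np.float64(0.046), 'az': np.float64(0.001)}
{'tx': np.float64(19.4), 'ty': np.float64(32.7), 'tz': np.float64(21.8), 'ax': np.float64(0.0), 'ay': np.float64(0.046), 'az': np.float64(0.001)}
```

```bash
python3 -m jog '[{"tx":23.8,"ty":32.7,"tz":17,"ax":0,"ay":0.046,"az":0,"jaw":0.5},{"tx":23,"ty":32.7,"tz":18,"ax":0,"ay":0.046,"az":0,"jaw":0.5},{"tx":22,"ty":32.7,"tz":19,"ax":0,"ay":0.046,"az":0,"jaw":0.5},{"tx":21,"ty":32.7,"tz":20,"ax":0,"ay":0.046,"az":0,"jaw":0.5},{"tx":20,"ty":32.7,"tz":21,"ax":0,"ay":0.046,"az":0,"jaw":0.5}]' 50;python3 -m jog '[{"tx":19,"ty":32.7,"tz":22,"ax":0,"ay":0.046,"az":0.003,"jaw":0.5},{"tx":0,"ty":0,"tz":0,"ax":0,"ay":0,"az":0,"jaw":0.5}]' 50;  python3 - <<'E'
from plan import *
RV=R.from_matrix(np.c_[-ex,ey,-ez])
rows(np.array([604.4,377.6,40]),RV,52)
print([(d['conf'],pt(im,*d['centre'])) for im in [capture('top')] for d in place_of('tray','top')])
cv2.imwrite('pics/tray.png',cv2.resize(np.hstack([im[:,:,::-1] for im in (capture('scene')['color'][130:280,80:260],capture('top')['color'][120:270,90:270])]),None,fx=2,fy=2))
E
```

```text
time_s: 10.2
eef_pos: [619.5, 342.4, 152.1]
ee_rot: [0.023, 0.06, 0.998, -0.001]
force: [0.7, 0.2, -1.4]
grip_width: 0.379
grip_force: 51.9
time_s: 10.45
eef_pos: [604.4, 377.7, 127.1]
ee_rot: [-0.001, 0.06, 0.998, -0.001]
force: [-0.3, -0.1, -1.4]
grip_width: 0.377
grip_force: 51.9
total [  0.  -0. -87.] [-0.002 -0.003  0.003] n 2
{'tx': np.float64(-0.1), 'ty': np.float64(0.0), 'tz': np.float64(43.6), 'ax': np.float64(-0.001), 'ay': np.float64(-0.001), 'az': np.float64(0.002)}
{'tx': np.float64(-0.1), 'ty': np.float64(-0.0), 'tz': np.float64(43.6), 'ax': np.float64(-0.001), 'ay': np.float64(-0.001), 'az': np.float64(0.002)}
[(0.66, array([542.12250298, 284.88093254, 388.74718722]))]
```

View pics/tray.png

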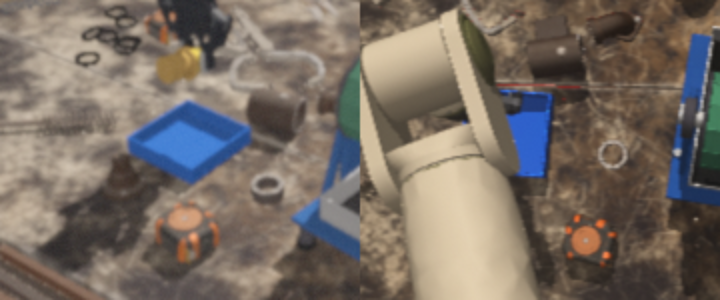

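The plug is held level (crop (178,67)), over the tray's far half as the height parallax suggests, and the tray at (190,135) is empty. I lower it.

```bash
python3 -m jog '[{"tx":0,"ty":0,"tz":45,"ax":0,"ay":0,"az":0,"jaw":0.5},{"tx":0,"ty":0,"tz":45,"ax":0,"ay":0,"az":0,"jaw":0.5},{"tx":0,"ty":0,"tz":15,"ax":0,"ay":0,"az":0,"jaw":0.5},{"tx":0,"ty":0,"tz":7,"ax":0,"ay":0,"az":0,"jaw":0.5},{"tx":0,"ty":0,"tz":0,"ax":0,"ay":0,"az":0,"jaw":0.5}]' 50; python3 -m jog '[{"tx":0,"ty":0,"tz":3,"ax":0,"ay":0,"az":0,"jaw":0.5},{"tx":0,"ty":0,"tz":0,"ax":0,"ay":0,"az":0,"jaw":0.5}]' 50
```

```text
time_s: 11.28
eef_pos: [607.1, 376.0, 19.4]
ee_rot: [0.002, 0.062, 0.998, 0.0]
force: [0.6, 0.1, -1.4]
grip_width: 0.378
grip_force: 52.0
time_s: 11.52
eef_pos: [606.5, 376.0, 15.5]
ee_rot: [0.001, 0.062, 0.998, 0.0]
force: [0.0, 0.6, -2.4]
grip_width: 0.376
grip_force: 52.0
```

```bash
python3 -m jog '[{"tx":0,"ty":0,"tz":3,"ax":0,"ay":0,"az":0,"jaw":0.5},{"tx":0,"ty":0,"tz":3,"ax":0,"ay":0,"az":0,"jaw":0.5},{"tx":0,"ty":0,"tz":0,"ax":0,"ay":0,"az":0,"jaw":0.5}]' 50; python3 -m jog '[{"tx":0,"ty":0,"tz":2,"ax":0,"ay":0,"az":0,"jaw":0.5},{"tx":0,"ty":0,"tz":0,"ax":0,"ay":0,"az":0,"jaw":0.5}]' 50
```

```text
time_s: 11.9
eef_pos: [607.2, 376.1, 12.1]
ee_rot: [0.002, 0.062, 0.998, 0.0]
force: [-5.9, -3.3, 17.7]
grip_width: 0.377
grip_force: 54.1
time_s: 12.15
eef_pos: [607.3, 376.1, 11.9]
ee_rot: [0.002, 0.062, 0.998, 0.0]
force: [-10.5, -5.9, 28.1]
grip_width: 0.378
grip_force: 55.3
```

Contact with the floor. I back off slightly, release, and rise.

```bash
python3 -m jog '[{"tx":0,"ty":0,"tz":-4,"ax":0,"ay":0,"az":0,"jaw":0.5},{"tx":0,"ty":0,"tz":0,"ax":0,"ay":0,"az":0,"jaw":0},{"tx":0,"ty":0,"tz":0,"ax":0,"ay":0,"az":0,"jaw":-0.3},{"tx":0,"ty":0,"tz":0,"ax":0,"ay":0,"az":0,"jaw":-0.3}]' 30; python3 -m jog '[{"tx":0,"ty":0,"tz":-15,"ax":0,"ay":0,"az":0,"jaw":-0.3},{"tx":0,"ty":0,"tz":-30,"ax":0,"ay":0,"az":0,"jaw":-0.3},{"tx":0,"ty":0,"tz":-60,"ax":0,"ay":0,"az":0,"jaw":-0.3},{"tx":0,"ty":0,"tz":-60,"ax":0,"ay":0,"az":0,"jaw":-0.3},{"tx":0,"ty":0,"tz":-60,"ax":0,"ay":0,"az":0,"jaw":-0.3}]'
python3 - <<'E'
from plan import *
from fit import cloud
for c in('scene','top'):
    im=capture(c);P,H,ok=cloud(im);m=ok&(abs(P[...,0]-580)<75)&(abs(P[...,1]-380)<75)&(H[...,0]<40)&(H[...,1]>110)&(P[...,2]<90)
    Q=P[m];print(c,len(Q),np.percentile(Q,[5,50,95],axis=0).round(0).tolist() if len(Q) else '')
cv2.imwrite('pics/tray2.png',cv2.resize(np.hstack([im[:,:,::-1] for im in (capture('scene')['color'][130:280,80:260],capture('top')['color'][120:270,90:270])]),None,fx=2,fy=2))
E
```

```text
time_s: 12.65
eef_pos: [606.2, 375.8, 10.4]
ee_rot: [0.0, 0.062, 0.998, -0.0]
force: [-0.2, 0.2, -0.2]
grip_width: 0.649
grip_force: 0.0
time_s: 13.28
eef_pos: [605.7, 375.8, 239.3]
ee_rot: [0.001, 0.062, 0.998, 0.0]
force: [1.2, 1.1, 0.2]
grip_width: 0.652
grip_force: 0.0
scene 302 [[545.0, 357.0, -517.0], [578.0, 370.0, 35.0], [614.0, 392.0, 49.0]]
top 283 [[547.0, 356.0, 32.0], [582.0, 370.0, 42.0], [620.0, 386.0, 53.0]]
```

View pics/tray2.png

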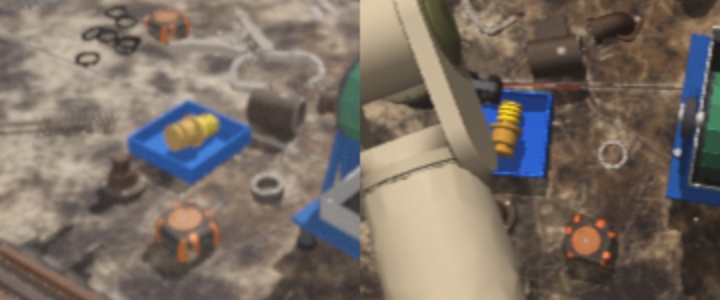

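The plug lies in the tray (scene crop (190,130), top crop (506,128)), released. Next, the crank.

Run:
```python
from plan import *
print(np.round(sense()['joints'],2))
O2=O+1.2*ey
cr=O2-68.7*ex+41*ez-135*ey;print(cr)
for s in(1,-1):
    RC=R.from_matrix(np.c_[s*ey,s*ex,-ez]);print(s,(rot().inv()*RC).as_rotvec().round(3))
    rows(np.r_[cr[:2],360],RC,58,.17)
```

```text
[ 0.39  0.77  0.77 -0.    1.6  -1.06]
[ 492.27877423 -104.77567704  246.        ]
1 [0.004 0.002 1.571]
total [-114. -481.  122.] [0.004 0.002 1.571] n 10
{'tx': np.float64(5.3), 'ty': np.float64(-49.1), 'tz': np.float64(-12.3), 'ax': np.float64(0.0), 'ay': np.float64(0.0), 'az': np.float64(0.157)}
{'tx': np.float64(-2.4), 'ty': np.float64(-49.3), 'tz': np.float64(-12.3), 'ax': np.float64(0.0), 'ay': np.float64(0.0), 'az': np.float64(0.157)}
{'tx': np.float64(-10.1), 'ty': np.float64(-48.4), 'tz': np.float64(-12.3), 'ax': np.float64(0.0), 'ay': np.float64(0.0), 'az': np.float64(0.157)}
{'tx': np.float64(-17.5), 'ty': np.float64(-46.2), 'tz': np.float64(-12.3), 'ax': np.float64(0.0), 'ay': np.float64(0.0), 'az': np.float64(0.157)}
{'tx': np.float64(-24.5), 'ty': np.float64(-42.9), 'tz': np.float64(-12.3), 'ax': np.float64(0.0), 'ay': np.float64(0.0), 'az': np.float64(0.157)}
{'tx': np.float64(-30.9), 'ty': np.float64(-38.5), 'tz': np.float64(-12.2), 'ax': np.float64(0.0), 'ay': np.float64(0.0), 'az': np.float64(0.157)}
{'tx': np.float64(-36.6), 'ty': np.float64(-33.2), 'tz': np.float6
[... 1379 characters left out ...]
t64(-30.9), 'tz': np.float64(-12.3), 'ax': np.float64(-0.0), 'ay': np.float64(0.0), 'az': np.float64(-0.157)}
{'tx': np.float64(42.9), 'ty': np.float64(-24.5), 'tz': np.float64(-12.3), 'ax': np.float64(-0.0), 'ay': np.float64(0.0), 'az': np.float64(-0.157)}
{'tx': np.float64(46.2), 'ty': np.float64(-17.5), 'tz': np.float64(-12.3), 'ax': np.float64(-0.0), 'ay': np.float64(0.0), 'az': np.float64(-0.157)}
{'tx': np.float64(48.4), 'ty': np.float64(-10.1), 'tz': np.float64(-12.3), 'ax': np.float64(-0.0), 'ay': np.float64(0.0), 'az': np.float64(-0.157)}
{'tx': np.float64(49.3), 'ty': np.float64(-2.4), 'tz': np.float64(-12.3), 'ax': np.float64(-0.0), 'ay': np.float64(0.0), 'az': np.float64(-0.157)}
```

```bash
python3 -m jog '[{"tx":0,"ty":0,"tz":-55,"ax":0,"ay":0,"az":0.157,"jaw":-1},{"tx":-2.5,"ty":-49,"tz":-25,"ax":0,"ay":0,"az":0.157,"jaw":-1},{"tx":-10,"ty":-48,"tz":-25,"ax":0,"ay":0,"az":0.157,"jaw":-1},{"tx":-17.5,"ty":-46,"tz":-15,"ax":0,"ay":0,"az":0.157,"jaw":-1},{"tx":-24.5,"ty":-43,"tz":0,"ax":0,"ay":0,"az":0.157,"jaw":-1}]';python3 -m jog '[{"tx":-31,"ty":-38.5,"tz":0,"ax":0,"ay":0,"az":0.157,"jaw":-1},{"tx":-36.6,"ty":-33,"tz":0,"ax":0,"ay":0,"az":0.157,"jaw":-1},{"tx":-41,"ty":-27,"tz":0,"ax":0,"ay":0,"az":0.157,"jaw":-1},{"tx":-45,"ty":-20,"tz":0,"ax":0,"ay":0,"az":0.157,"jaw":-1},{"tx":-48,"ty":-13,"tz":0,"ax":0,"ay":0,"az":0.157,"jaw":-1}]'
python3 - <<'E'
from plan import *
O2=O+1.2*ey
cr=O2-68.7*ex+41*ez-135*ey
RC=R.from_matrix(np.c_[ey,ex,-ez]);rows(np.r_[cr[:2],300],RC,58,.17)
E
```

```text
time_s: 14.1
eef_pos: [560.1, 182.9, 355.7]
ee_rot: [0.0, 0.441, 0.897, 0.0]
force: [1.4, 0.1, 0.5]
grip_width: 1.0
grip_force: 0.0
time_s: 14.72
eef_pos: [503.6, -57.2, 354.6]
ee_rot: [-0.001, 0.751, 0.661, -0.0]
force: [0.7, -0.4, 0.4]
grip_width: 0.996
grip_force: 0.0
total [-11. -48. -55.] [-0.001 -0.    -0.004] n 2
{'tx': np.float64(-24.3), 'ty': np.float64(-2.5), 'tz': np.float64(27.3), 'ax': np.float64(-0.001), 'ay': np.float64(-0.0), 'az': np.float64(-0.002)}
{'tx': np.float64(-24.3), 'ty': np.float64(-2.6), 'tz': np.float64(27.3), 'ax': np.float64(-0.001), 'ay': np.float64(-0.0), 'az': np.float64(-0.002)}
```

```bash
python3 -m jog '[{"tx":-24.3,"ty":-2.5,"tz":27,"ax":0,"ay":0,"az":-0.002,"jaw":-0.4},{"tx":-24.3,"ty":-2.5,"tz":27,"ax":0,"ay":0,"az":-0.002,"jaw":-0.4},{"tx":0,"ty":0,"tz":35,"ax":0,"ay":0,"az":0,"jaw":-0.4},{"tx":0,"ty":0,"tz":36,"ax":0,"ay":0,"az":0,"jaw":-0.4},{"tx":0,"ty":0,"tz":0,"ax":0,"ay":0,"az":0,"jaw":-0.4}]';python3 -m jog '[{"tx":0,"ty":0,"tz":0,"ax":0,"ay":0,"az":0,"jaw":0.2},{"tx":0,"ty":0,"tz":0,"ax":0,"ay":0,"az":0,"jaw":0.6},{"tx":0,"ty":0,"tz":0,"ax":0,"ay":0,"az":0,"jaw":0.6},{"tx":0,"ty":0,"tz":0,"ax":0,"ay":0,"az":0,"jaw":0.6}]' 30
python3 - <<'E'
from plan import *
s=sense();p=np.array(s['eef_pos'])-O;print(p@ex,p@ey,p@ez)
E
```

```text
time_s: 15.35
eef_pos: [492.3, -103.0, 228.1]
ee_rot: [-0.003, 0.748, 0.664, -0.001]
force: [0.9, 0.2, 0.3]
grip_width: 0.7
grip_force: 0.0
time_s: 15.85
eef_pos: [493.2, -103.5, 232.3]
ee_rot: [0.0, 0.748, 0.664, -0.0]
force: [-6.6, 1.2, 6.8]
grip_width: 0.272
grip_force: 29.8
-67.95348702044762 -132.47048190398843 27.26363805676297
```

Run:
```python
import numpy as np
a0=np.radians(149.2);n=17
a=a0-np.linspace(0,2.06,n+1);x,z=80*np.cos(a),80*np.sin(a)
for i in range(n):print(i,round(a0-a[i+1],2),'ty',round(x[i+1]-x[i],1),'tz',round(z[i]-z[i+1],1))
```

```text
0 0.12 ty 5.5 tz -8.0
1 0.24 ty 6.4 tz -7.3
2 0.36 ty 7.2 tz -6.5
3 0.48 ty 7.9 tz -5.5
4 0.61 ty 8.6 tz -4.5
5 0.73 ty 9.0 tz -3.5
6 0.85 ty 9.4 tz -2.4
7 0.97 ty 9.6 tz -1.2
8 1.09 ty 9.7 tz -0.0
9 1.21 ty 9.6 tz 1.1
10 1.33 ty 9.4 tz 2.3
11 1.45 ty 9.1 tz 3.4
12 1.58 ty 8.6 tz 4.5
13 1.7 ty 8.0 tz 5.5
14 1.82 ty 7.3 tz 6.4
15 1.94 ty 6.4 tz 7.2
16 2.06 ty 5.5 tz 8.0
```

```bash
python3 -m jog '[{"tx":0,"ty":5.5,"tz":-8,"ax":0,"ay":0,"az":0,"jaw":0.6},{"tx":0,"ty":6.4,"tz":-7.3,"ax":0,"ay":0,"az":0,"jaw":0.6},{"tx":0,"ty":7.2,"tz":-6.5,"ax":0,"ay":0,"az":0,"jaw":0.6},{"tx":0,"ty":7.9,"tz":-5.5,"ax":0,"ay":0,"az":0,"jaw":0.6}]' 30
python3 - <<'E'
from plan import *
s=sense();p=np.array(s['eef_pos'])-O;print(p@ex,p@ey,p@ez, rot().inv().apply(s['force']))
E
```

```text
time_s: 16.35
eef_pos: [516.0, -106.6, 260.7]
ee_rot: [-0.004, 0.748, 0.664, -0.004]
force: [-37.1, 2.1, 28.3]
grip_width: 0.268
grip_force: 31.1
-44.92120403351422 -132.64219656992066 55.68540857617904 [ -2.34789686 -37.43088153 -27.86622873]
```

```bash
python3 -m jog '[{"tx":0,"ty":6,"tz":-9,"ax":0,"ay":0,"az":0,"jaw":0.6},{"tx":0,"ty":8,"tz":-5.5,"ax":0,"ay":0,"az":0,"jaw":0.6},{"tx":0,"ty":9.4,"tz":-2.4,"ax":0,"ay":0,"az":0,"jaw":0.6}]' 30
cat > cs.py <<'E'
from plan import *
s=sense();p=np.array(s['eef_pos'])-O;f=rot().inv().apply(s['force']);print('x,y,z',p@ex,p@ey,p@ez,'F ex,ey,ez', f[1],f[0],-f[2])
E
python3 cs.py
```

```text
time_s: 16.73
eef_pos: [541.6, -109.9, 276.7]
ee_rot: [-0.001, 0.748, 0.664, -0.002]
force: [-19.6, -1.3, 15.0]
grip_width: 0.264
grip_force: 31.7
x,y,z -19.079988168600572 -132.75914408831488 71.71329139616671 F ex,ey,ez -19.41762900466377 -3.6204272926027192 14.909049682207923
```

```bash
cat > cam.py <<'E'
import sys
from plan import *
from fit import cloud
ims=[]
for c in('scene','top'):
    im=capture(c);P,H,ok=cloud(im);h,s_=H[...,0],H[...,1]
    w=P-O;X,Y,Z=w@ex,w@ey,w@ez
    m=ok&((h<8)|(h>172))&(s_>140)&(abs(X)<110)&(abs(Y+135)<45)&(Z>0)&(Z<110)
    print(c,m.sum(),'crank x',np.percentile(X[m],[5,50,95]).round(1),'y',np.percentile(Y[m],[5,95]).round(1),'z',np.percentile(Z[m],[5,50,95]).round(1)) if m.sum() else print(c,0)
    g=px(im,O);u,v=int(g[0]),int(g[1])+(15 if c=='scene' else 0)
    cr=im['color'][v-70:v+70,u-65:u+65,::-1];ims.append(cv2.resize(cr,None,fx=3,fy=3,interpolation=cv2.INTER_CUBIC))
cv2.imwrite(f'pics/{sys.argv[1]}.png',np.hstack(ims))
E
python3 cam.py c1
```

```text
scene 175 crank x [-32.8 -28.3 -16.1] y [-161.1 -105.3] z [71.6 82.4 88.4]
top 18 crank x [-22.9 -15.1  -9. ] y [-114.  -105.5] z [85.6 89.2 97. ]
```

View pics/c1.png

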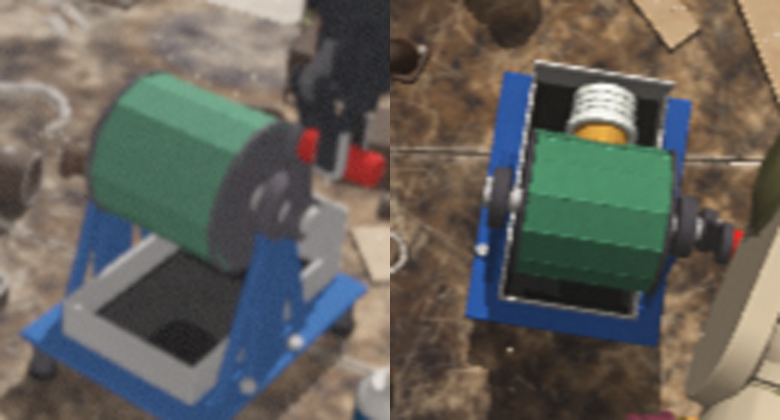

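The barrel is turning (handle at scene crop (345,160), centre about 77 mm above the axis; sleeve home at top crop (605,110)), but the handle has worked towards the fingertips. I open, go 14 mm deeper, and regrip.

```bash
python3 -m jog '[{"tx":0,"ty":0,"tz":0,"ax":0,"ay":0,"az":0,"jaw":0},{"tx":0,"ty":0,"tz":0,"ax":0,"ay":0,"az":0,"jaw":-0.1}]' 25; python3 cs.py; python3 -m jog '[{"tx":0,"ty":0,"tz":10,"ax":0,"ay":0,"az":0,"jaw":-0.1},{"tx":0,"ty":0,"tz":5,"ax":0,"ay":0,"az":0,"jaw":-0.1},{"tx":0,"ty":0,"tz":0,"ax":0,"ay":0,"az":0,"jaw":-0.1}]' 25; python3 cs.py
```

```text
time_s: 17.08
eef_pos: [543.9, -109.5, 275.5]
ee_rot: [0.001, 0.748, 0.664, 0.001]
force: [0.4, 0.3, -0.8]
grip_width: 0.548
grip_force: 0.0
x,y,z -16.860626994595602 -132.07715366689487 70.49855763417366 F ex,ey,ez 0.40490280424340597 0.3333292361291202 -0.8493078392720138
time_s: 17.45
eef_pos: [543.6, -109.4, 259.4]
ee_rot: [-0.0, 0.748, 0.664, 0.0]
force: [0.1, -0.6, -0.5]
grip_width: 0.552
grip_force: 0.0
x,y,z -17.20150777148728 -132.05946243236593 54.398724765962584 F ex,ey,ez 0.20822028513025767 -0.6126926482988567 -0.46772176182604003
```

```bash
python3 -m jog '[{"tx":0,"ty":0,"tz":0,"ax":0,"ay":0,"az":0,"jaw":0.3},{"tx":0,"ty":0,"tz":0,"ax":0,"ay":0,"az":0,"jaw":0.5},{"tx":0,"ty":0,"tz":0,"ax":0,"ay":0,"az":0,"jaw":0.5}]' 20; python3 cs.py
python3 - <<'E'
from plan import *
p=np.array(sense()['eef_pos'])-O;x0=p@ex-.7
a=np.linspace(np.arccos(x0/80),np.radians(31.2),11);print(np.degrees(a[0]));x,z=80*np.cos(a),80*np.sin(a)
print(np.c_[np.diff(x),-np.diff(z)].round(1).tolist())
E
```

```text
time_s: 17.82
eef_pos: [543.7, -109.5, 260.4]
ee_rot: [0.001, 0.748, 0.664, 0.0]
force: [-2.9, 0.2, 2.9]
grip_width: 0.273
grip_force: 20.1
x,y,z -17.08780810832615 -132.13348509099805 55.38095546147281 F ex,ey,ez -2.9103295279484307 -0.10044891473142337 2.910792701992399
102.84695643720885
[[9.9, -1.6], [10.0, -0.4], [10.0, 0.9], [9.8, 2.1], [9.4, 3.3], [8.9, 4.5], [8.3, 5.6], [7.6, 6.5], [6.7, 7.4], [5.7, 8.2]]
```

```bash
python3 -m jog '[{"tx":0,"ty":9.9,"tz":-1.6,"ax":0,"ay":0,"az":0,"jaw":0.5},{"tx":0,"ty":10,"tz":-0.4,"ax":0,"ay":0,"az":0,"jaw":0.5},{"tx":0,"ty":10,"tz":0.9,"ax":0,"ay":0,"az":0,"jaw":0.5},{"tx":0,"ty":9.8,"tz":2.1,"ax":0,"ay":0,"az":0,"jaw":0.5}]' 20; python3 cs.py; python3 -m jog '[{"tx":0,"ty":9.4,"tz":3.3,"ax":0,"ay":0,"az":0,"jaw":0.5},{"tx":0,"ty":8.9,"tz":4.5,"ax":0,"ay":0,"az":0,"jaw":0.5},{"tx":0,"ty":8.3,"tz":5.6,"ax":0,"ay":0,"az":0,"jaw":0.5}]' 20; python3 cs.py
```

```text
time_s: 18.32
eef_pos: [582.3, -114.3, 259.5]
ee_rot: [-0.001, 0.748, 0.664, -0.001]
force: [-10.9, -0.6, 7.9]
grip_width: 0.271
grip_force: 20.8
x,y,z 21.785730149166646 -132.09038491891525 54.53449878324318 F ex,ey,ez -10.781559830396874 -1.878841674115908 7.896902965108459
time_s: 18.7
eef_pos: [608.7, -117.4, 246.1]
ee_rot: [-0.001, 0.748, 0.664, -0.001]
force: [-11.9, 0.7, 7.3]
grip_width: 0.272
grip_force: 20.9
x,y,z 48.427028807096185 -131.97062484446496 41.08810128625737 F ex,ey,ez -11.916239625359065 -0.732330788214874 7.226461290018717
```

```bash
python3 -m jog '[{"tx":0,"ty":7.6,"tz":6.5,"ax":0,"ay":0,"az":0,"jaw":0.5},{"tx":0,"ty":6.7,"tz":7.4,"ax":0,"ay":0,"az":0,"jaw":0.5},{"tx":0,"ty":5.7,"tz":8.2,"ax":0,"ay":0,"az":0,"jaw":0.5},{"tx":0,"ty":0.5,"tz":1,"ax":0,"ay":0,"az":0,"jaw":0.5},{"tx":0,"ty":0,"tz":0,"ax":0,"ay":0,"az":0,"jaw":0.5}]' 20; python3 cs.py
```

```text
time_s: 19.32
eef_pos: [629.4, -119.9, 222.8]
ee_rot: [-0.0, 0.748, 0.664, -0.0]
force: [-6.0, -0.1, 3.5]
grip_width: 0.271
grip_force: 20.4
x,y,z 69.22300424155394 -131.88627388461356 17.75030010185614 F ex,ey,ez -5.907535071241057 -0.7936320407961243 3.5332741491170787
```

Handle is at x≈68.5, z≈40 mm relative to the axis, so the barrel is at about 2.06 rad. I release, rise, and look.

```bash
python3 -m jog '[{"tx":0,"ty":-1,"tz":0,"ax":0,"ay":0,"az":0,"jaw":0.2},{"tx":0,"ty":0,"tz":0,"ax":0,"ay":0,"az":0,"jaw":-0.2},{"tx":0,"ty":0,"tz":0,"ax":0,"ay":0,"az":0,"jaw":-0.2},{"tx":0,"ty":0,"tz":-15,"ax":0,"ay":0,"az":0,"jaw":-0.2},{"tx":0,"ty":0,"tz":-50,"ax":0,"ay":0,"az":0,"jaw":-0.2}]' 20; python3 -m jog '[{"tx":0,"ty":0,"tz":-50,"ax":0,"ay":0,"az":0,"jaw":-0.2},{"tx":-40,"ty":-20,"tz":-20,"ax":0,"ay":0,"az":0,"jaw":-0.2},{"tx":-50,"ty":-20,"tz":0,"ax":0,"ay":0,"az":0,"jaw":-0.2},{"tx":-50,"ty":-20,"tz":0,"ax":0,"ay":0,"az":0,"jaw":-0.2},{"tx":0,"ty":0,"tz":0,"ax":0,"ay":0,"az":0,"jaw":-0.2}]'; python3 cam.py c2
python3 - <<'E'
from plan import *
for c in('scene','top'):
    im=capture(c)
    for q in('ball_0_center','ball_1_center','spray_can','forged_arm'):
        print(c,q,[(np.round(d['centre'],0).tolist(),round(d['conf'],2),(pt(im,*d['centre'])-O*[1,1,0])@np.c_[ex,ey,ez]) for d in place_of(q,c)[:3]])
E
```

```text
time_s: 19.95
eef_pos: [628.3, -119.5, 287.1]
ee_rot: [-0.002, 0.748, 0.664, -0.001]
force: [0.8, -0.6, 0.5]
grip_width: 0.599
grip_force: 0.0
time_s: 20.58
eef_pos: [551.2, -254.4, 358.7]
ee_rot: [0.001, 0.749, 0.662, 0.0]
force: [0.2, -0.0, 0.1]
grip_width: 0.596
grip_force: 0.0
scene 267 crank x [56.  60.4 71.6] y [-161.4 -107.5] z [33.1 44.6 50.4]
top 216 crank x [57.6 66.6 77.7] y [-163.9 -111.4] z [45.8 51.3 54.4]
scene ball_0_center [([275.0, 234.0], 0.47, array([-22.86662221,   1.73326409,  62.79591987]))]
scene ball_1_center [([296.0, 223.0], 0.48, array([61.5742927 , -4.14738695, 51.16127699]))]
scene spray_can [([340.0, 300.0], 0.95, array([ -82.21521064, -225.08900228,   36.25639526])), ([292.0, 218.0], 0.71, array([ -3.99823181, -31.32003218, 120.90232801]))]
scene forged_arm [([362.0, 274.0], 0.73, array([  27.52030106, -221.5647955 ,   28.62209219]))]
top ball_0_center []
top ball_1_center []
top spray_can []
top forged_arm [([346.0, 184.0], 0.59, array([  51.65271038, -209.99245261,   14.66606015]))]
```

View pics/c2.png

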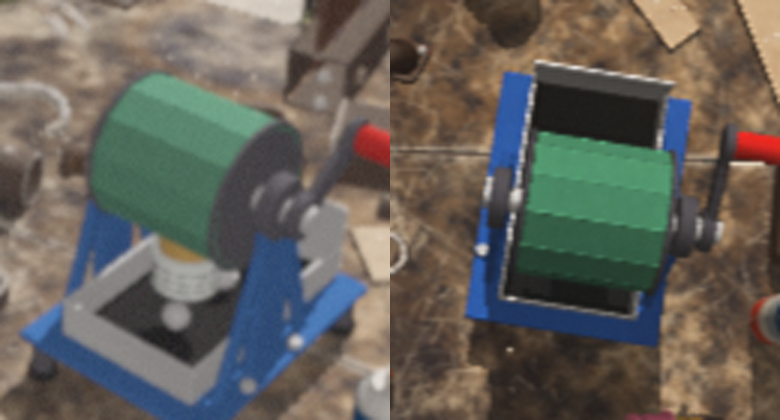

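The barrel's port points straight down with the sleeve home. One ball lies in the pan at crop (178,318). The second may be the light spot behind the sleeve at (232,275), so I check closer.

Run:
```python
from plan import *
from fit import cloud
im=capture('scene');P,H,ok=cloud(im);w=(P-O*[1,1,0])
X,Y,Z=w@ex,w@ey,w@ez
m=ok&(X>-82)&(X<130)&(abs(Y)<64)&(Z>54)&(Z<80)
n,l,st,ce=cv2.connectedComponentsWithStats(m.astype(np.uint8))
for i in range(1,n):
    if st[i,4]>8:k=l==i;print(ce[i].round(0),st[i,4],np.median(X[k]).round(),np.median(Y[k]).round(),np.percentile(Z[k],[5,95]).round())
cv2.imwrite('pics/b.png',cv2.resize(im['color'][200:265,235:325,::-1],None,fx=8,fy=8,interpolation=cv2.INTER_CUBIC))
```

```text
[294. 221.] 28 53.0 -4.0 [57. 68.]
[277. 233.] 67 -19.0 -1.0 [55. 72.]
[255. 241.] 125 -81.0 21.0 [56. 79.]
[284. 255.] 41 -74.0 -63.0 [56. 78.]
[275. 253.] 16 -81.0 -41.0 [55. 72.]
```

View pics/b.png

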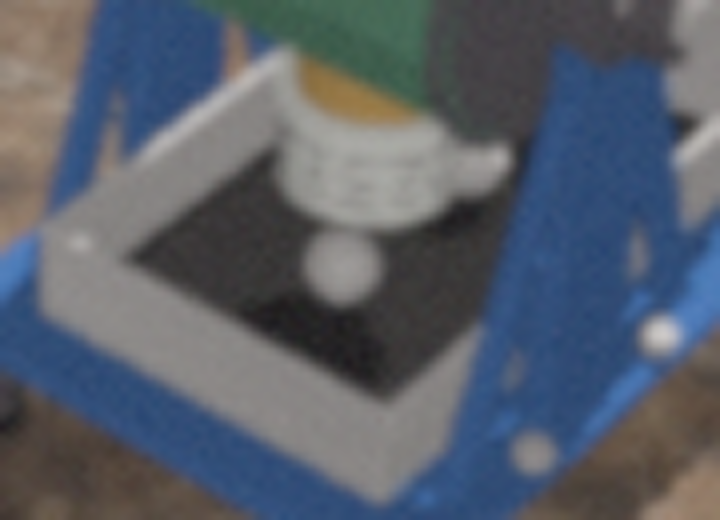

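Both balls lie in the pan: crop (342,267) and (485,168), tops at about 70 mm, so resting on the floor. I hand in.

```bash
python3 -m jog '[{"tx":0,"ty":0,"tz":0,"ax":0,"ay":0,"az":0,"jaw":-0.2},{"tx":0,"ty":0,"tz":0,"ax":0,"ay":0,"az":0,"jaw":-0.2},{"tx":0,"ty":0,"tz":0,"ax":0,"ay":0,"az":0,"jaw":-0.2}]'; python3 -c "
from rig import finish_job
print(finish_job())"
```

```text
time_s: 21.6
eef_pos: [552.7, -251.6, 357.6]
ee_rot: [0.0, 0.748, 0.664, 0.0]
force: [-0.4, -0.1, -0.7]
grip_width: 0.6
grip_force: 0.0
the job is handed in; nothing more can be done
None
```

The job is handed in at about 21.6 s of the 61 s: the plug is in the blue tray, the port points straight down with the sleeve home, and both balls are in the catch pan; nothing on the table was seen to move, and the judge's verdict was not reported.

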